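Dress the living-room table: pillar candles in stepped order

ROBOT

A 7-joint arm with a two-finger parallel gripper is mounted at the origin on the work surface. World frame = base frame: x ahead of the robot, y to its left, z up, the work surface at z = 0. Lengths are in m, angles in rad, forces in N, time in s.
With the tool pointing down it reaches from about 0.35 to 0.9 m from the base axis. Payload 7.2 kg.
Tool frame: the origin (TCP) lies midway between the tips of the shut fingers; the grasp point (between the pads) lies 19 mm behind it; z points along the fingers, y is the line along which they close (so a half turn about z gives the same grasp; the last joint's range is limited). The gripper opens to 88 mm and grips with 3 to 60 N. Pads are 20 mm wide; open, the fingers measure 115 mm over their backs; the gripper's body (75 mm by 178 mm) begins 61 mm behind the grasp point.
Start: joints at [1.161, 0.411, -0.013, 1.596, 0.006, 1.134, -0.082], TCP at [0.209, -0.589, 0.185] pointing down, gripper open.
Joint ranges: [-2.95, 2.95], [-0.29, 1.99], [-1.47, 1.44], [0.14, 2.54], [-1.03, 4.17], [0.13, 1.85], [-2.86, 2.86]. Speed limits (rad/s): [2.39, 2.39, 3.01, 3.01, 3.14, 3.14, 3.14].

INTERFACE

Orientations are given as [roll, pitch, yaw] about the fixed x, y, z axes, in that order (R = Rz(yaw) Ry(pitch) Rx(roll)).
In Python, from plant import r gives the robot as it stands. The module is installed in compiled form; this text tells all that it offers.
- The arm moves only by the tool jog_arm, never from a script. Its argument "deltas" is a list of rows, each an object with "gripper": the opening, from 0 (shut) to 1 (fully open); "linear": the shift along the world's x, y, z in cm, a list of three; "twist": the turn about the world's z in rad. A call has 1 to 20 rows; each row is the pose to reach, as a shift and turn from the pose commanded when the call began; what a row does not reach only later rows make up. A row lasts 1/10 s, in which the tool goes at most 50 mm and 8.59 degrees, less where a joint would pass 70% of its speed; a pose out of reach is approached as far as the arm can. A call with a gripper value outside its range is refused whole. The fingers move at their own pace and stop on an object; "force" is the grip in N (left out, the last holds). Time passes only in rows, so rows that repeat a pose let the fingers close. It gives the time, the measured TCP pose, the force, the opening and the grip force at its end, in the units of the state.
- r.state(): the state, without advancing time (a new reading comes with each control period).
- r.snapshot(name): name is "scene" or "top"; returns a dict with "img" (384x512x3 uint8, blue, green, red), "camera_matrix" (3x3 intrinsics, pixels), "dist_coeffs" ([k1, k2, p1, p2, k3] as OpenCV has them; the pictures are not rectified), "eye" and "attitude" of the camera in the world. Camera axes: x right, y down, z forward; pixel columns grow to the right and rows downward; lengths in m; the calibration is good to about 2 mm. A picture is of the moment at which its call begins. There is no depth.
- r.job_done(): hands the job in; it is judged then, once.
Trained networks look in a picture, given as the dict that the camera call returned (one of the last four; its "shot" number tells which), for a name from the list of things; names that differ only in an ending like _2 or _b are one class to them, and where a whole thing is asked for, a point or a joint stands for the part that bears it (a point fixed in the world has none). Each returns a list of dicts, best first, with "p" (0 to 1); they miss things now and then, are a little off and sometimes report something else, mostly with a low value. They report only what shows in the picture. A call takes as long as a camera call.
- r.search_frame(picture, label): "at" ([row, column] in pixels, amid what is visible of it).
- r.trace(picture, label): "pixels" (384x512 bool, what is visible of it) and "at" ([row, column] in pixels, amid what is visible of it).
The state is a dict: "clock": time; "qpos": joint angles; "joint_vel": joint speeds; "effort": joint torques, N m; "tcp_pos": TCP position; "tcp_rot": TCP orientation; "force": force on the tool from outside, world axes, zero at the start; "ft_torque": the same for the moment, N m; "grip_width": finger opening in m; "finger_force": force on a finger pad.
Only numpy, scipy, OpenCV 4.12 (cv2) and the standard library are available. Lean on these libraries where they do the work, as an engineer would, in place of code of your own. Each camera call takes 0.05 s, during which the arm holds its last target. There are 200 camera calls.

TASK

Stand the four pillar candles upright on the steel plates of the oak tray, one to a plate, in order of height: the tallest on the plate nearest the flower vase, stepping down plate by plate to the shortest at the far end by the mug. Leave the vase and the mug where they are.

Things in the scene. Friction and masses are not known exactly. Their poses are not given: they have to be found in the camera images.
- candle_140: the tallest of four plain ivory wax pillar candles: an upright cylinder 140 mm tall and 50 mm in diameter, about 248 g, with a thin 7 mm wick on top. Origin: centre of its underside; z up its axis. It stands loose on the table to start with, in front of the oak tray (on the robot's side); which candle stands where changes.
- candle_110: the second tallest of four plain ivory wax pillar candles: an upright cylinder 110 mm tall and 50 mm in diameter, about 195 g, with a thin 7 mm wick on top. Origin: centre of its underside; z up its axis. It stands loose on the table to start with, in front of the oak tray (on the robot's side); which candle stands where changes.
- candle_80: the third tallest of four plain ivory wax pillar candles: an upright cylinder 80 mm tall and 50 mm in diameter, about 142 g, with a thin 7 mm wick on top. Origin: centre of its underside; z up its axis. It stands loose on the table to start with, in front of the oak tray (on the robot's side); which candle stands where changes.
- candle_50: the shortest of four plain ivory wax pillar candles: an upright cylinder 50 mm tall and 50 mm in diameter, about 88 g, with a thin 7 mm wick on top. Origin: centre of its underside; z up its axis. It stands loose on the table to start with, in front of the oak tray (on the robot's side); which candle stands where changes.
- plate_a: one of four identical round dark-steel candle plates fixed 95 mm apart in a straight row along an oak tray (390 x 100 x 12 mm), roughly along y. 82 mm across, rim 7 mm high, floor 72 mm wide and 3 mm above its underside: a candle in it has its foot 15 mm above the table. Origin: centre of its underside. Tray place, yaw and which plate is where in the row change.
- plate_b: one of four identical round dark-steel candle plates fixed 95 mm apart in a straight row along an oak tray (390 x 100 x 12 mm), roughly along y. 82 mm across, rim 7 mm high, floor 72 mm wide and 3 mm above its underside: a candle in it has its foot 15 mm above the table. Origin: centre of its underside. Tray place, yaw and which plate is where in the row change.
- plate_c: one of four identical round dark-steel candle plates fixed 95 mm apart in a straight row along an oak tray (390 x 100 x 12 mm), roughly along y. 82 mm across, rim 7 mm high, floor 72 mm wide and 3 mm above its underside: a candle in it has its foot 15 mm above the table. Origin: centre of its underside. Tray place, yaw and which plate is where in the row change.
- plate_d: one of four identical round dark-steel candle plates fixed 95 mm apart in a straight row along an oak tray (390 x 100 x 12 mm), roughly along y. 82 mm across, rim 7 mm high, floor 72 mm wide and 3 mm above its underside: a candle in it has its foot 15 mm above the table. Origin: centre of its underside. Tray place, yaw and which plate is where in the row change.
- vase: flower vase: clear glass jar 86 mm in diameter and 150 mm high with a bunch of white flowers, about 235 mm high and 110 mm across with the flowers; loose, about 0.9 kg. Origin: centre of its underside; z up. It stands just past one end of the tray, a little behind the row of plates (127 mm from the centre of the nearest plate); which end changes.
- mug: empty white ceramic mug, 82 mm in diameter, 92 mm high, with a handle at its +y; loose, 0.33 kg. Origin: centre of its underside; z up. It stands past the tray's other end, likewise a little behind the row.

How it is judged:
At the end, for the whole second after the job is handed in: Each candle stands upright (within 0.08 rad) and at rest on the floor of a plate (foot 12 to 18.5 mm above the table, axis within 13 mm of the plate's centre), the tallest on the plate nearest the vase, then the second tallest, the third, and the shortest on the plate farthest from the vase ((horizontal distance between candle_140 and plate_a below 0.013 m or horizontal distance between candle_140 and plate_b below 0.013 m or horizontal distance between candle_140 and plate_c below 0.013 m or horizontal distance between candle_140 and plate_d below 0.013 m) and horizontal distance between candle_140 and vase between 0.08 and 0.176 m and height (world z) of candle_140 between 0.012 and 0.0185 m and angle between each of candle_140, candle_110, candle_80, candle_50's own z axis and vertical below 0.08 rad and linear speed of each of candle_140, candle_110, candle_80, candle_50 below 0.02 m/s and angular speed of each of candle_140, candle_110, candle_80, candle_50 below 0.2 rad/s and (horizontal distance between candle_110 and plate_a below 0.013 m or horizontal distance between candle_110 and plate_b below 0.013 m or horizontal distance between candle_110 and plate_c below 0.013 m or horizontal distance between candle_110 and plate_d below 0.013 m) and horizontal distance between candle_110 and vase between 0.176 and 0.267 m and height (world z) of candle_110 between 0.012 and 0.0185 m and (horizontal distance between candle_80 and plate_a below 0.013 m or horizontal distance between candle_80 and plate_b below 0.013 m or horizontal distance between candle_80 and plate_c below 0.013 m or horizontal distance between candle_80 and plate_d below 0.013 m) and horizontal distance between candle_80 and vase between 0.267 and 0.36 m and height (world z) of candle_80 between 0.012 and 0.0185 m and (horizontal distance between candle_50 and plate_a below 0.013 m or horizontal distance between candle_50 and plate_b below 0.013 m or horizontal distance between candle_50 and plate_c below 0.013 m or horizontal distance between candle_50 and plate_d below 0.013 m) and horizontal distance between candle_50 and vase between 0.36 and 0.47 m and height (world z) of candle_50 between 0.012 and 0.0185 m); the robot touches nothing.
It fails at once if the vase is shifted by more than 25 mm or tipped (distance of vase from where it was at the start of the episode above 0.025 m or angle between vase's own z axis and vertical above 0.3 rad).
It fails at once if the mug is shifted by more than 25 mm or tipped (distance of mug from where it was at the start of the episode above 0.025 m or angle between mug's own z axis and vertical above 0.3 rad).
It also fails if it takes over 102 s, if anything falls off the work surface, if the arm or the gripper's body presses on something with over 40 N, if the wrist force passes 120 N, or if a joint passes its speed limit or range.

## Working session

There is one attempt and no reset: what is moved stays moved. The work goes in short steps, Python scripts to look and compute and a tool call to move; the robot and the scene stay as the last step left them, time stands still between calls to the robot, and variables do not carry over. Pictures are saved under pics/ and viewed, at most 14 in all, crops included, and the job is handed in when it is done.

Besides the shell and the picture viewer there is one more tool, called after ">>>" by a JSON object that holds its "name" and its "arguments". jog_arm: Moves the arm, as the interface text tells. Its arguments: {"type":"object","properties":{"deltas":{"type":"array"},"force":{"type":"number"}},"required":["deltas"]}

```bash
mkdir -p pics; cat > h.py <<'E'
import numpy as np, cv2
from plant import r
from scipy.spatial.transform import Rotation as Ro
def rot(a):
    a=np.array(a,float)
    if a.shape==(3,3): return a
    return Ro.from_euler('xyz',a).as_matrix() if a.size==3 else Ro.from_quat(a).as_matrix()
def ground(s,at,z):
    "pixel [row,col] -> world point on plane z"
    uv=cv2.undistortPoints(np.array([[[at[1],at[0]]]],float),np.array(s["camera_matrix"]),np.array(s["dist_coeffs"]))[0,0]
    d=rot(s["attitude"])@[uv[0],uv[1],1]; e=np.array(s["eye"]); return e+d*(z-e[2])/d[2]
def proj(s,p):
    R=rot(s["attitude"]).T; t=-R@np.array(s["eye"])
    return cv2.projectPoints(np.array(p,float).reshape(-1,3),cv2.Rodrigues(R)[0],t,np.array(s["camera_matrix"]),np.array(s["dist_coeffs"]))[0][:,0]
E
python3 - <<'E'
from h import *
for n in("top","scene"):
    s=r.snapshot(n); cv2.imwrite(f"pics/{n}0.png",s["img"]); print(n,s["eye"],s["attitude"],s["camera_matrix"])
    for l in("candle_140","candle_110","candle_80","candle_50","plate_a","vase","mug"):
        for d in r.trace(s,l): 
            if d["p"]>.2: 
                m=d["pixels"];c=np.argwhere(m);print(l,round(d["p"],2),np.round(d["at"]),m.sum(),c.min(0),c.max(0),np.round(ground(s,d["at"],.015),3))
print(r.state())
E
```

```text
top [0.34702945 0.03123733 1.15973324] [-2.93226114 -0.0038568  -1.57613264] [[425.56371248   0.         255.09952215]
 [  0.         425.56371248 190.74384794]
 [  0.           0.           1.        ]]
candle_140 0.76 [240. 298.] 342 [227 288] [248 307] [ 0.454 -0.091  0.015]
candle_140 0.69 [235. 351.] 471 [223 339] [245 366] [ 0.466 -0.235  0.015]
candle_140 0.63 [252. 235.] 306 [241 224] [260 242] [0.423 0.079 0.015]
candle_140 0.55 [241. 181.] 458 [233 167] [255 194] [0.453 0.227 0.015]
candle_110 0.76 [240. 298.] 342 [227 288] [248 307] [ 0.454 -0.091  0.015]
candle_110 0.69 [235. 351.] 471 [223 339] [245 366] [ 0.466 -0.235  0.015]
candle_110 0.63 [252. 235.] 306 [241 224] [260 242] [0.423 0.079 0.015]
candle_110 0.55 [241. 181.] 458 [233 167] [255 194] [0.453 0.227 0.015]
candle_80 0.76 [240. 298.] 342 [227 288] [248 307] [ 0.454 -0.091  0.015]
candle_80 0.69 [235. 351.] 471 [223 339] [245 366] [ 0.466 -0.235  0.015]
candle_80 0.63 [252. 235.] 306 [241 224] [260 242] [0.423 0.079 0.015]
candle_80 0.55 [241. 181.] 458 [233 167] [255 194] [0.453 0.227 0.015]
candle_50 0.76 [24
[... 2482 characters left out ...]
015]
{'clock': 0.8, 'qpos': array([ 1.16077322,  0.41106057, -0.01268837,  1.59623686,  0.00562606,
        1.13429464, -0.08221131]), 'joint_vel': array([ 0.00010971, -0.00086204, -0.00136752,  0.00134524, -0.00140737,
       -0.00083993,  0.00100895]), 'effort': array([-6.72797032e-04, -5.87651718e+01,  6.40223175e-01, -2.91364539e+01,
       -5.39389509e-02,  1.00657830e-02, -9.05965692e-06]), 'tcp_pos': array([ 0.20947279, -0.58884071,  0.18496302]), 'tcp_rot': array([3.14155435e+00, 2.56324527e-05, 3.41821667e-01]), 'force': array([-0.27909478,  0.34568034, -0.64496652]), 'ft_torque': array([ 0.00037278, -0.02080813, -0.00099702]), 'finger_force': 0.0, 'grip_width': 0.08759102917204777}
```

View pics/top0.png

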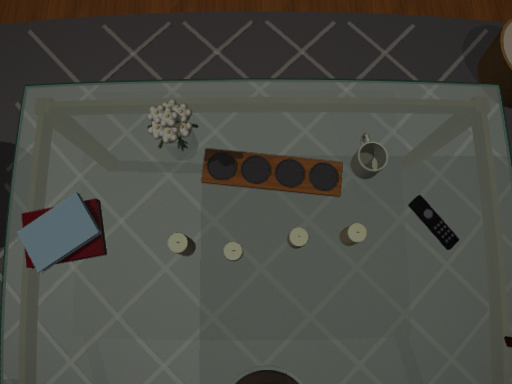

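View pics/scene0.png

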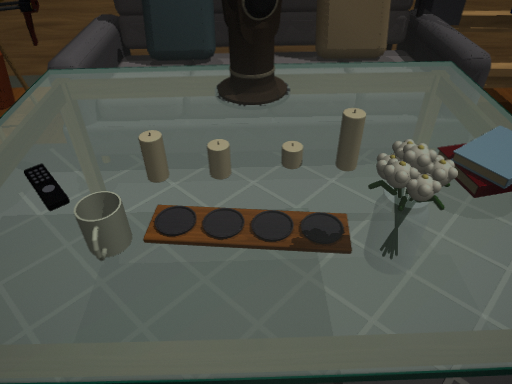

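```bash
cat >> h.py <<'E'
from scipy.optimize import least_squares
from itertools import product
def cyl(s,x,y,z0,h,rad):
    a=np.linspace(0,2*np.pi,40,endpoint=False)
    P=[[x+rad*np.cos(t),y+rad*np.sin(t),z] for z in(z0,z0+h) for t in a]
    hull=cv2.convexHull(proj(s,P).astype(np.float32))
    M=cv2.moments(hull); b=hull[:,0]
    return np.array([M['m10']/M['m00'],M['m01']/M['m00']]),M['m00'],b.min(0),b.max(0)
def fit(obs,z0,h,rad,g):
    "obs: list of (shot, mask)"
    def f(p):
        o=[]
        for s,m in obs:
            c=np.argwhere(m)[:,::-1]; q=cyl(s,*p,z0,h,rad)
            o+=list(q[0]-c.mean(0))
        return np.array(o)
    k=least_squares(f,g); return k.x,k.fun
def masks(s,label,g,z,n=8,tol=.06):
    "mask nearest the guess"
    px=proj(s,[*g,z])[0]
    D=[d for d in r.trace(s,label) if d["p"]>.2]
    D=[d for d in D if np.hypot(d["at"][1]-px[0],d["at"][0]-px[1])<15]
    return max(D,key=lambda d:d["p"])["pixels"] if D else None
E
python3 - <<'E'
from h import *
S=[r.snapshot(n) for n in("top","scene")]
for l,h,g in(("candle_140",.14,(.42,.21)),("candle_110",.11,(.43,-.22)),("candle_80",.08,(.43,-.085)),("candle_50",.05,(.42,.08))):
    o=[(s,m) for s in S if (m:=masks(s,l,g,h/2)) is not None]
    for oo in [o]+[[q] for q in o]:
        x,f=fit(oo,0,h,.025,g); print(l,len(oo),x.round(4),f.round(1),[int(cyl(s,*x,0,h,.025)[1])-int(m.sum()) for s,m in oo])
for g in((.655,.116),(.644,.025),(.636,-.069),(.63,-.16)):
    o=[(s,m) for s in S if (m:=masks(s,"plate_a",g,.015)) is not None]
    for oo in [o]+[[q] for q in o]:
        x,f=fit(oo,.012,.007,.041,g); print("plate",len(oo),x.round(4),f.round(1),[int(cyl(s,*x,.012,.007,.041)[1])-int(m.sum()) for s,m in oo])
for l,h,rad,g in(("vase",.235,.055,(.72,.23)),("mug",.092,.041,(.68,-.28))):
    for s in S:
        m=masks(s,l,g,h/2)
        if m is not None: x,f=fit([(s,m)],0,h,rad,g);print(l,x.round(3),f.round(1))
E
```

```text
candle_140 2 [0.4375 0.2151] [0.  0.1 0.1 0.3] [39, -7]
candle_140 1 [0.4378 0.2152] [-0. -0.] [39]
candle_140 1 [0.4363 0.2151] [-0. -0.] [-9]
candle_110 2 [ 0.4624 -0.2267] [-0.2  0.4 -0.3  0.9] [-11, 20]
candle_110 1 [ 0.4635 -0.2273] [0. 0.] [-11]
candle_110 1 [ 0.459  -0.2267] [ 0. -0.] [14]
candle_80 2 [ 0.4559 -0.0831] [-0.4  0.4 -0.4  0.5] [36, 3]
candle_80 1 [ 0.4568 -0.0841] [-0.  0.] [36]
candle_80 1 [ 0.4541 -0.0822] [-0.  0.] [0]
candle_50 2 [0.4234 0.085 ] [-0.3  0.5 -0.3  0.8] [4, 49]
candle_50 1 [0.4247 0.0842] [-0.  0.] [4]
candle_50 1 [0.4202 0.0861] [-0. -0.] [46]
plate 2 [0.6596 0.1202] [-0.1  1.3 -0.   1.1] [46, 46]
plate 1 [0.6632 0.1201] [-0.  0.] [45]
plate 1 [0.6566 0.1208] [-0.  0.] [36]
plate 2 [0.6492 0.0263] [-0.8  1.3 -0.5  1.3] [15, 66]
plate 1 [0.653 0.024] [0. 0.] [14]
plate 1 [0.6457 0.0275] [0. 0.] [55]
plate 2 [ 0.6395 -0.0679] [-0.8  1.1 -0.5  1.2] [31, 76]
plate 1 [ 0.6425 -0.07  ] [0. 0.] [30]
plate 1 [ 0.6363 -0.067 ] [ 0. -0.] [66]
plate 2 [ 0.629 -0.162] [-0.3  1.2 -0.   1.3] [-24, 60]
plate 1 [ 0.6324 -0.1629] [ 0. -0.] [-25]
plate 1 [ 0.6252 -0.1624] [-0.  0.] [49]
vase [0.723 0.232] [-0. -0.]
vase [0.73  0.228] [ 0. -0.]
mug [ 0.671 -0.285] [-0. -0.]
mug [ 0.665 -0.285] [-0. -0.]
```

>>> {"name": "jog_arm", "arguments": {"deltas": [{"gripper":1,"linear":[25.3,36.2,0],"twist":1.12},{"gripper":1,"linear":[25.3,36.2,0],"twist":1.12},{"gripper":1,"linear":[25.3,36.2,0],"twist":1.12},{"gripper":1,"linear":[25.3,36.2,0],"twist":1.12},{"gripper":1,"linear":[25.3,36.2,0],"twist":1.12},{"gripper":1,"linear":[25.3,36.2,0],"twist":1.12},{"gripper":1,"linear":[25.3,36.2,0],"twist":1.12},{"gripper":1,"linear":[25.3,36.2,0],"twist":1.12},{"gripper":1,"linear":[25.3,36.2,0],"twist":1.12},{"gripper":1,"linear":[25.3,36.2,0],"twist":1.12},{"gripper":1,"linear":[25.3,36.2,0],"twist":1.12},{"gripper":1,"linear":[25.3,36.2,0],"twist":1.12},{"gripper":1,"linear":[25.3,36.2,0],"twist":1.12},{"gripper":1,"linear":[25.3,36.2,0],"twist":1.12}], "force": 20}}

```text
clock: 3.3
tcp_pos: [0.4618, -0.2281, 0.1849]
tcp_rot: [-3.141, 0.0, 1.46]
force: [-0.1, -0.1, 0.1]
grip_width: 0.0882
finger_force: 0.0
```

>>> {"name": "jog_arm", "arguments": {"deltas": [{"gripper":1,"linear":[0,0,-4]},{"gripper":1,"linear":[0,0,-8]},{"gripper":1,"linear":[0,0,-11]},{"gripper":1,"linear":[0,0,-12.9]},{"gripper":1,"linear":[0,0,-12.9]},{"gripper":1,"linear":[0,0,-12.9]},{"gripper":0,"linear":[0,0,-12.9]},{"gripper":0,"linear":[0,0,-12.9]},{"gripper":0,"linear":[0,0,-12.9]},{"gripper":0,"linear":[0,0,-12.9]},{"gripper":0,"linear":[0,0,-12.9]},{"gripper":0,"linear":[0,0,-12.9]},{"gripper":0,"linear":[0,0,-12.9]},{"gripper":0,"linear":[0,0,-12.9]}], "force": 20}}

```text
schema error: expected keys gripper, linear, twist
```

>>> {"name": "jog_arm", "arguments": {"deltas": [{"gripper":1,"linear":[0,0,-4],"twist":0},{"gripper":1,"linear":[0,0,-8],"twist":0},{"gripper":1,"linear":[0,0,-11],"twist":0},{"gripper":1,"linear":[0,0,-12.9],"twist":0},{"gripper":1,"linear":[0,0,-12.9],"twist":0},{"gripper":1,"linear":[0,0,-12.9],"twist":0},{"gripper":0,"linear":[0,0,-12.9],"twist":0},{"gripper":0,"linear":[0,0,-12.9],"twist":0},{"gripper":0,"linear":[0,0,-12.9],"twist":0},{"gripper":0,"linear":[0,0,-12.9],"twist":0},{"gripper":0,"linear":[0,0,-12.9],"twist":0},{"gripper":0,"linear":[0,0,-12.9],"twist":0},{"gripper":0,"linear":[0,0,-12.9],"twist":0},{"gripper":0,"linear":[0,0,-12.9],"twist":0}], "force": 20}}

```text
clock: 4.7
tcp_pos: [0.4627, -0.2269, 0.0562]
tcp_rot: [3.141, 0.0, 1.462]
force: [-0.4, -1.0, 3.2]
grip_width: 0.0489
finger_force: 20.0
```

>>> {"name": "jog_arm", "arguments": {"deltas": [{"gripper":0,"linear":[0,0,3],"twist":0},{"gripper":0,"linear":[0,0,7],"twist":0},{"gripper":0,"linear":[0,0,11],"twist":0},{"gripper":0,"linear":[1.5,2,12],"twist":0},{"gripper":0,"linear":[4,5.4,12],"twist":0},{"gripper":0,"linear":[6.6,9,12],"twist":0},{"gripper":0,"linear":[9.2,12.5,12],"twist":0},{"gripper":0,"linear":[11.8,16,12],"twist":0},{"gripper":0,"linear":[14.4,19.5,12],"twist":0},{"gripper":0,"linear":[16.8,22.8,12],"twist":0},{"gripper":0,"linear":[18.2,24.7,12],"twist":0},{"gripper":0,"linear":[18.6,25.3,12],"twist":0},{"gripper":0,"linear":[18.6,25.3,12],"twist":0},{"gripper":0,"linear":[18.6,25.3,9],"twist":0},{"gripper":0,"linear":[18.6,25.3,6],"twist":0},{"gripper":0,"linear":[18.6,25.3,4],"twist":0},{"gripper":0,"linear":[18.6,25.3,3.5],"twist":0},{"gripper":0,"linear":[18.6,25.3,3.5],"twist":0},{"gripper":0,"linear":[18.6,25.3,3.5],"twist":0}]}}

```text
clock: 6.6
tcp_pos: [0.6491, 0.0254, 0.0923]
tcp_rot: [3.14, 0.0, 1.461]
force: [0.3, -0.3, -2.0]
grip_width: 0.0493
finger_force: 20.0
```

```bash
python3 - <<'E'
from h import *
S=[r.snapshot(n) for n in("top","scene")]
cv2.imwrite("pics/s1.png",S[1]["img"])
st=r.state();print(st["tcp_pos"],st["tcp_rot"],st["force"],st["grip_width"])
s=S[1]
for d in r.trace(s,"candle_110"):
    c=np.argwhere(d["pixels"]); print(round(d["p"],2),c.min(0),c.max(0))
print([v.round() for v in cyl(s,.6492,.0263,.035,.11,.025)[2:]])
E
```

```text
[0.64931297 0.02587821 0.09251171] [ 3.13930606e+00 -2.12836394e-04  1.46132668e+00] [ 0.18459907  0.00785258 -2.76349731] 0.04912338662709521
0.95 [139 207] [179 231]
0.87 [167 258] [225 287]
0.74 [107 335] [171 365]
0.55 [142 291] [168 303]
[array([258., 163.], dtype=float32), array([288., 227.], dtype=float32)]
```

View pics/s1.png

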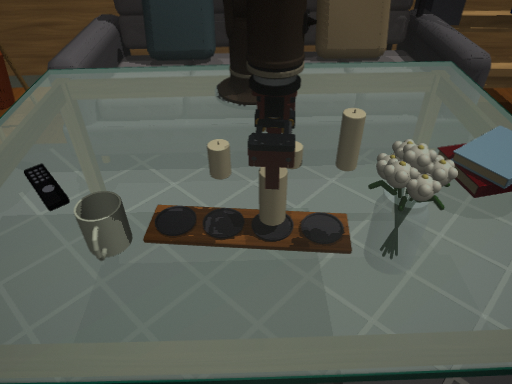

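>>> {"name": "jog_arm", "arguments": {"deltas": [{"gripper":0,"linear":[0,0,-1],"twist":0},{"gripper":0,"linear":[0,0,-1.7],"twist":0},{"gripper":0,"linear":[0,0,-2.1],"twist":0},{"gripper":0,"linear":[0,0,-2.1],"twist":0},{"gripper":0,"linear":[0,0,-2.1],"twist":0},{"gripper":0.7,"linear":[0,0,-2.1],"twist":0},{"gripper":1,"linear":[0,0,-2.1],"twist":0},{"gripper":1,"linear":[0,0,-2.1],"twist":0},{"gripper":1,"linear":[0,0,-2.1],"twist":0},{"gripper":1,"linear":[0,0,-2.1],"twist":0},{"gripper":1,"linear":[0,0,0],"twist":0},{"gripper":1,"linear":[0,0,4],"twist":0},{"gripper":1,"linear":[0,0,8],"twist":0},{"gripper":1,"linear":[0,0,10],"twist":0},{"gripper":1,"linear":[0,0,10],"twist":0}]}}

```text
clock: 8.25
tcp_pos: [0.6504, 0.0267, 0.1947]
tcp_rot: [3.136, -0.001, 1.462]
force: [0.4, 0.4, -0.9]
grip_width: 0.0877
finger_force: 0.0
```

```bash
python3 - <<'E'
from h import *
st=r.state();print(st["tcp_pos"],st["tcp_rot"],st["force"])
s=r.snapshot("scene")
m=masks(s,"candle_110",(.6492,.0263),.07)
if m is not None: print(fit([(s,m)],.015,.11,.025,(.649,.026))[0], np.argwhere(m).min(0),np.argwhere(m).max(0),cyl(s,.6492,.0263,.015,.11,.025)[2:])
E
```

```text
[0.65041748 0.02665942 0.19472603] [ 3.13558248e+00 -1.09521583e-03  1.46172234e+00] [ 0.37116529  0.37232546 -0.85398047]
[0.6453886  0.02735315] [172 260] [233 287] (array([258.52408, 172.14008], dtype=float32), array([287.06326, 234.97545], dtype=float32))
```

>>> {"name": "jog_arm", "arguments": {"deltas": [{"gripper":1,"linear":[-5,4.5,0],"twist":0},{"gripper":1,"linear":[-10,9,0],"twist":0},{"gripper":1,"linear":[-14,12.5,0],"twist":0},{"gripper":1,"linear":[-18,16,0],"twist":0},{"gripper":1,"linear":[-21.1,18.9,0],"twist":0},{"gripper":1,"linear":[-21.1,18.9,0],"twist":0},{"gripper":1,"linear":[-21.1,18.9,0],"twist":0},{"gripper":1,"linear":[-21.1,18.9,0],"twist":0},{"gripper":1,"linear":[-21.1,18.9,0],"twist":0},{"gripper":1,"linear":[-21.1,18.9,-4],"twist":0},{"gripper":1,"linear":[-21.1,18.9,-8],"twist":0},{"gripper":1,"linear":[-21.1,18.9,-11],"twist":0},{"gripper":1,"linear":[-21.1,18.9,-11],"twist":0},{"gripper":1,"linear":[-21.1,18.9,-11],"twist":0},{"gripper":0,"linear":[-21.1,18.9,-11],"twist":0},{"gripper":0,"linear":[-21.1,18.9,-11],"twist":0},{"gripper":0,"linear":[-21.1,18.9,-11],"twist":0},{"gripper":0,"linear":[-21.1,18.9,-11],"twist":0},{"gripper":0,"linear":[-21.1,18.9,-11],"twist":0},{"gripper":0,"linear":[-21.1,18.9,-11],"twist":0}], "force": 25}}

```text
clock: 10.35
tcp_pos: [0.4378, 0.2153, 0.0813]
tcp_rot: [3.141, -0.0, 1.462]
force: [-0.3, 0.5, 2.9]
grip_width: 0.0492
finger_force: 25.0
```

>>> {"name": "jog_arm", "arguments": {"deltas": [{"gripper":0,"linear":[0,0,3],"twist":0},{"gripper":0,"linear":[0,0,6],"twist":0},{"gripper":0,"linear":[1,-1,7],"twist":0},{"gripper":0,"linear":[3.5,-3.5,7],"twist":0},{"gripper":0,"linear":[6.5,-6,7],"twist":0},{"gripper":0,"linear":[9.5,-8.5,7],"twist":0},{"gripper":0,"linear":[12.5,-9.5,7],"twist":0},{"gripper":0,"linear":[16,-9.5,7],"twist":0},{"gripper":0,"linear":[19,-9.5,7],"twist":0},{"gripper":0,"linear":[21,-9.5,7],"twist":0},{"gripper":0,"linear":[22.2,-9.5,7],"twist":0},{"gripper":0,"linear":[22.2,-9.5,7],"twist":0},{"gripper":0,"linear":[22.2,-9.5,5],"twist":0},{"gripper":0,"linear":[22.2,-9.5,3.5],"twist":0},{"gripper":0,"linear":[22.2,-9.5,3.5],"twist":0},{"gripper":0,"linear":[22.2,-9.5,3.5],"twist":0}]}}

```text
clock: 11.95
tcp_pos: [0.6588, 0.1201, 0.1157]
tcp_rot: [-3.141, 0.0, 1.462]
force: [-1.0, 0.5, -2.3]
grip_width: 0.0495
finger_force: 25.0
```

```bash
python3 - <<'E'
from h import *
s=r.snapshot("scene"); cv2.imwrite("pics/s2.png",s["img"])
st=r.state();print(st["tcp_pos"],st["tcp_rot"],st["force"],st["grip_width"])
for d in r.trace(s,"candle_140"):
    c=np.argwhere(d["pixels"]); print(round(d["p"],2),c.min(0),c.max(0))
print([v.round() for v in cyl(s,.6596,.1202,.035,.14,.025)[2:]])
E
```

```text
[0.65944446 0.12028065 0.11649128] [ 3.14129305e+00 -1.29143363e-04  1.46194703e+00] [ 0.66006126  0.17939641 -2.34086178] 0.049185208082083307
0.94 [141 282] [168 301]
0.9 [139 208] [179 231]
0.77 [171 260] [233 287]
0.61 [155 309] [228 345]
[array([309., 151.], dtype=float32), array([346., 230.], dtype=float32)]
```

View pics/s2.png

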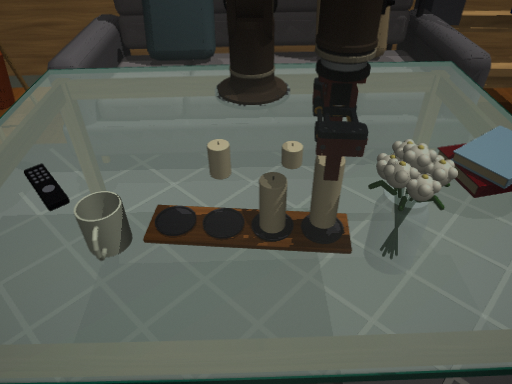

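>>> {"name": "jog_arm", "arguments": {"deltas": [{"gripper":0,"linear":[0,0,-1],"twist":0},{"gripper":0,"linear":[0,0,-1.7],"twist":0},{"gripper":0,"linear":[0,0,-2.0],"twist":0},{"gripper":0,"linear":[0,0,-2.0],"twist":0},{"gripper":0,"linear":[0,0,-2.0],"twist":0},{"gripper":0.7,"linear":[0,0,-2.0],"twist":0},{"gripper":1,"linear":[0,0,-2.0],"twist":0},{"gripper":1,"linear":[0,0,-2.0],"twist":0},{"gripper":1,"linear":[0,0,-2.0],"twist":0},{"gripper":1,"linear":[0,0,-2.0],"twist":0},{"gripper":1,"linear":[0,0,0],"twist":0},{"gripper":1,"linear":[0,0,4],"twist":0},{"gripper":1,"linear":[0,0,7.5],"twist":0},{"gripper":1,"linear":[0,0,7.5],"twist":0},{"gripper":1,"linear":[0,0,7.5],"twist":0}]}}

```text
clock: 13.55
tcp_pos: [0.66, 0.1203, 0.1918]
tcp_rot: [3.14, -0.0, 1.462]
force: [-0.0, 0.1, -0.6]
grip_width: 0.0876
finger_force: 0.0
```

>>> {"name": "jog_arm", "arguments": {"deltas": [{"gripper":1,"linear":[-4,-2,0],"twist":0},{"gripper":1,"linear":[-8,-5,0],"twist":0},{"gripper":1,"linear":[-11,-9,0],"twist":0},{"gripper":1,"linear":[-14,-13,0],"twist":0},{"gripper":1,"linear":[-17,-17,0],"twist":0},{"gripper":1,"linear":[-20.4,-20.3,0],"twist":0},{"gripper":1,"linear":[-20.4,-20.3,0],"twist":0},{"gripper":1,"linear":[-20.4,-20.3,-4],"twist":0},{"gripper":1,"linear":[-20.4,-20.3,-8],"twist":0},{"gripper":1,"linear":[-20.4,-20.3,-12],"twist":0},{"gripper":1,"linear":[-20.4,-20.3,-15],"twist":0},{"gripper":1,"linear":[-20.4,-20.3,-16],"twist":0},{"gripper":1,"linear":[-20.4,-20.3,-16],"twist":0},{"gripper":0,"linear":[-20.4,-20.3,-16],"twist":0},{"gripper":0,"linear":[-20.4,-20.3,-16],"twist":0},{"gripper":0,"linear":[-20.4,-20.3,-16],"twist":0},{"gripper":0,"linear":[-20.4,-20.3,-16],"twist":0},{"gripper":0,"linear":[-20.4,-20.3,-16],"twist":0},{"gripper":0,"linear":[-20.4,-20.3,-16],"twist":0},{"gripper":0,"linear":[-20.4,-20.3,-16],"twist":0}], "force": 20}}

```text
clock: 15.55
tcp_pos: [0.456, -0.0829, 0.0314]
tcp_rot: [3.141, 0.0, 1.462]
force: [-0.0, -0.8, 4.4]
grip_width: 0.0491
finger_force: 20.0
```

>>> {"name": "jog_arm", "arguments": {"deltas": [{"gripper":0,"linear":[0,0,3],"twist":0},{"gripper":0,"linear":[0,0,6],"twist":0},{"gripper":0,"linear":[1.5,0.5,6],"twist":0},{"gripper":0,"linear":[4.5,1,6],"twist":0},{"gripper":0,"linear":[8,1.5,6],"twist":0},{"gripper":0,"linear":[11.5,1.5,6],"twist":0},{"gripper":0,"linear":[15,1.5,6],"twist":0},{"gripper":0,"linear":[17.3,1.5,6],"twist":0},{"gripper":0,"linear":[18.3,1.5,6],"twist":0},{"gripper":0,"linear":[18.3,1.5,6],"twist":0},{"gripper":0,"linear":[18.3,1.5,4.5],"twist":0},{"gripper":0,"linear":[18.3,1.5,3],"twist":0},{"gripper":0,"linear":[18.3,1.5,2.2],"twist":0},{"gripper":0,"linear":[18.3,1.5,1.6],"twist":0},{"gripper":0,"linear":[18.3,1.5,1.5],"twist":0},{"gripper":0,"linear":[18.3,1.5,1.5],"twist":0},{"gripper":0,"linear":[18.3,1.5,1.5],"twist":0}]}}

```text
clock: 17.25
tcp_pos: [0.6382, -0.068, 0.046]
tcp_rot: [-3.141, 0.0, 1.462]
force: [-1.2, -0.4, 0.2]
grip_width: 0.0493
finger_force: 20.0
```

>>> {"name": "jog_arm", "arguments": {"deltas": [{"gripper":0.7,"linear":[0,0,0],"twist":0},{"gripper":1,"linear":[0,0,0],"twist":0},{"gripper":1,"linear":[0,0,0],"twist":0},{"gripper":1,"linear":[0,0,0],"twist":0},{"gripper":1,"linear":[0,0,0],"twist":0},{"gripper":1,"linear":[0,0,2],"twist":0},{"gripper":1,"linear":[0,0,6],"twist":0},{"gripper":1,"linear":[0,0,10],"twist":0},{"gripper":1,"linear":[0,0,14],"twist":0},{"gripper":1,"linear":[0,0,14],"twist":0},{"gripper":1,"linear":[0,0,14],"twist":0}]}}

```text
clock: 18.35
tcp_pos: [0.639, -0.0679, 0.187]
tcp_rot: [3.139, 0.0, 1.462]
force: [1.2, -0.7, -0.7]
grip_width: 0.0877
finger_force: 0.0
```

>>> {"name": "jog_arm", "arguments": {"deltas": [{"gripper":1,"linear":[-4,2.5,0],"twist":0},{"gripper":1,"linear":[-8,5.5,0],"twist":0},{"gripper":1,"linear":[-12,8.5,0],"twist":0},{"gripper":1,"linear":[-16,11.5,0],"twist":0},{"gripper":1,"linear":[-20,14,0],"twist":0},{"gripper":1,"linear":[-21.6,15.3,0],"twist":0},{"gripper":1,"linear":[-21.6,15.3,-4],"twist":0},{"gripper":1,"linear":[-21.6,15.3,-8],"twist":0},{"gripper":1,"linear":[-21.6,15.3,-12],"twist":0},{"gripper":1,"linear":[-21.6,15.3,-15],"twist":0},{"gripper":1,"linear":[-21.6,15.3,-16.5],"twist":0},{"gripper":1,"linear":[-21.6,15.3,-17],"twist":0},{"gripper":1,"linear":[-21.6,15.3,-17],"twist":0},{"gripper":0,"linear":[-21.6,15.3,-17],"twist":0},{"gripper":0,"linear":[-21.6,15.3,-17],"twist":0},{"gripper":0,"linear":[-21.6,15.3,-17],"twist":0},{"gripper":0,"linear":[-21.6,15.3,-17],"twist":0},{"gripper":0,"linear":[-21.6,15.3,-17],"twist":0},{"gripper":0,"linear":[-21.6,15.3,-17],"twist":0},{"gripper":0,"linear":[-21.6,15.3,-17],"twist":0}]}}

```text
clock: 20.35
tcp_pos: [0.4225, 0.0851, 0.016]
tcp_rot: [3.141, -0.0, 1.462]
force: [0.3, 0.6, -0.0]
grip_width: 0.0352
finger_force: 0.0
```

```bash
python3 - <<'E'
from h import *
S=[r.snapshot(n) for n in("scene","top")]
st=r.state();print(st["tcp_pos"],st["force"],st["grip_width"],st["finger_force"])
a=cv2.resize(S[0]["img"][80:280,120:400],None,fx=2,fy=2);cv2.imwrite("pics/s3.png",a)
b=cv2.resize(S[1]["img"][130:330,140:400],None,fx=2,fy=2);cv2.imwrite("pics/t3.png",b)
for s in S:
    for d in r.trace(s,"candle_50"):
        c=np.argwhere(d["pixels"]); print(round(d["p"],2),c.min(0),c.max(0),ground(s,d["at"],.025).round(3))
E
```

```text
[0.4224856  0.08515819 0.01595966] [ 0.00424177 -0.4365597   1.02472058] 0.027533019302651653 0.0
0.75 [183 209] [230 236] [ 0.603 -0.072  0.025]
0.71 [143 282] [167 302] [0.426 0.08  0.025]
0.63 [161 308] [236 343] [0.582 0.137 0.025]
0.6 [171 259] [233 287] [0.588 0.029 0.025]
0.82 [157 282] [181 300] [ 0.643 -0.076  0.025]
0.71 [143 208] [174 230] [0.686 0.125 0.025]
0.71 [150 245] [178 265] [0.661 0.028 0.025]
```

View pics/s3.png

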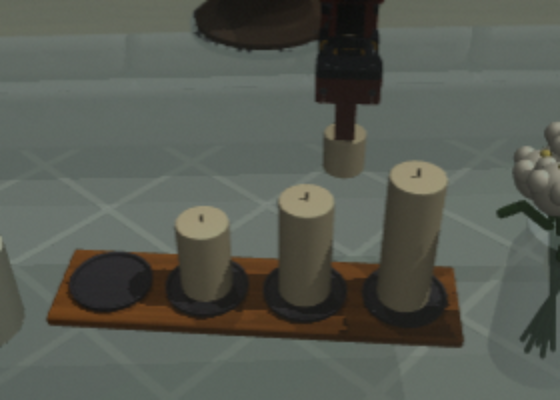

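View pics/t3.png

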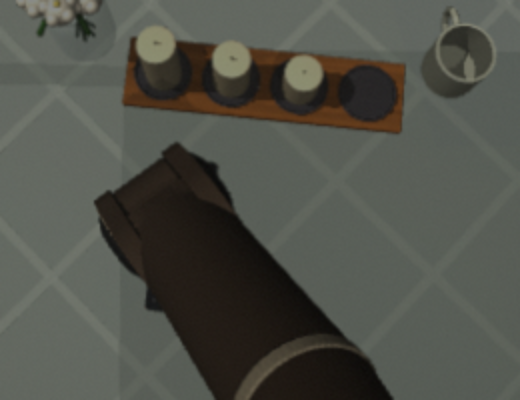

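```bash
python3 - <<'E'
from h import *
s=r.snapshot("scene")
st=r.state();print(st["clock"],st["tcp_pos"],st["force"],st["grip_width"],st["finger_force"],st["qpos"])
for n,c,g in(("s1 tip expected (seen 188)",(.649,.0259,.0925),.049),("s2 (seen ~179)",(.6594,.1203,.1165),.049),("now, g=.049 (seen 148)",(.4225,.085,.016),.049),("now g=.0275",(.4225,.085,.016),.0275)):
    for t in(0,.01): print(n,t,proj(s,[c[0]+g/2+t,c[1],c[2]]).round())
E
```

```text
20.6 [0.42246793 0.08516538 0.01593573] [ 0.66197377 -0.01231669  0.10767146] 0.015431733517776896 0.0 [ 0.14227142  0.38803749 -0.53898735  2.18521346  0.32877961  0.64523532
 -0.73840778]
s1 tip expected (seen 188) 0 [[273. 204.]]
s1 tip expected (seen 188) 0.01 [[273. 208.]]
s2 (seen ~179) 0 [[329. 196.]]
s2 (seen ~179) 0.01 [[330. 199.]]
now, g=.049 (seen 148) 0 [[292. 164.]]
now, g=.049 (seen 148) 0.01 [[292. 166.]]
now g=.0275 0 [[291. 161.]]
now g=.0275 0.01 [[292. 164.]]
```

```bash
python3 - <<'E'
from h import *
s=r.snapshot("scene")
st=r.state();print(st["clock"],st["grip_width"],st["finger_force"])
a=cv2.resize(s["img"][100:180,250:340],None,fx=4,fy=4,interpolation=cv2.INTER_CUBIC)
o=cv2.imread("pics/s2.png")[130:240,285:370]; b=cv2.resize(o,None,fx=4,fy=4,interpolation=cv2.INTER_CUBIC)
h=max(a.shape[0],b.shape[0]); p=lambda i:np.vstack([i,np.zeros((h-i.shape[0],i.shape[1],3),np.uint8)])
cv2.imwrite("pics/z4.png",np.minimum(np.hstack([p(a),p(b)]).astype(int)*2,255).astype(np.uint8))
E
```

```text
20.65 0.011132130156438156 0.0
```

View pics/z4.png

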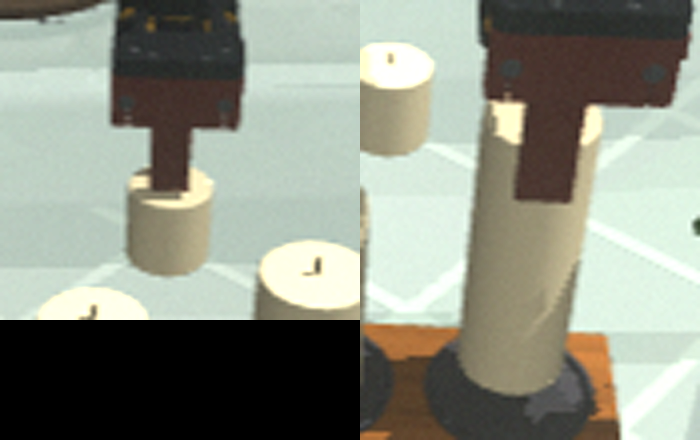

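```bash
python3 - <<'E'
from h import *
s=r.snapshot("scene"); print(r.state()["grip_width"])
for n,c,g,row in(("s2",(.6594,.1203,.1165),.049,130+201/4),("now",(.4225,.085,.016),.015,100+192/4),("s3",(.4225,.085,.016),.03,80+137/2)):
    for t in(0,.012):
        z=np.linspace(0,.2,2001); R=[proj(s,[c[0]+g/2+t,c[1],q])[0][1] for q in z]
        zz=z[np.argmin(abs(np.array(R)-row))]; print(n,t,round(zz,4),"offset",round(zz-c[2],4))
E
```

```text
0.0071095528839567185
s2 0 0.1496 offset 0.0331
s2 0.012 0.1589 offset 0.0424
now 0 0.0493 offset 0.0333
now 0.012 0.057 offset 0.041
s3 0 0.0528 offset 0.0368
s3 0.012 0.0605 offset 0.0445
```

>>> {"name": "jog_arm", "arguments": {"deltas": [{"gripper":1,"linear":[0,0,0.5],"twist":0},{"gripper":1,"linear":[0,0,2],"twist":0},{"gripper":1,"linear":[0,0,2],"twist":0},{"gripper":1,"linear":[0,0,2],"twist":0},{"gripper":1,"linear":[0,0,2],"twist":0},{"gripper":1,"linear":[0,0,2],"twist":0},{"gripper":1,"linear":[0,0,2],"twist":0},{"gripper":1,"linear":[0,0,2],"twist":0},{"gripper":1,"linear":[0,0,2],"twist":0},{"gripper":1,"linear":[0,0,2],"twist":0},{"gripper":1,"linear":[0,0,2],"twist":0},{"gripper":1,"linear":[0,0,2],"twist":0},{"gripper":1,"linear":[0,0,2],"twist":0},{"gripper":1,"linear":[0,0,0],"twist":0},{"gripper":1,"linear":[0,0,-1],"twist":0},{"gripper":1,"linear":[0,0,-1.5],"twist":0},{"gripper":1,"linear":[0,0,-2],"twist":0},{"gripper":1,"linear":[0,0,-2],"twist":0},{"gripper":1,"linear":[0,0,-2],"twist":0}]}}

```text
clock: 22.6
tcp_pos: [0.4226, 0.0853, -0.0039]
tcp_rot: [3.141, -0.0, 1.462]
force: [-0.6, 0.3, -1.3]
grip_width: 0.0878
finger_force: 0.0
```

```bash
python3 - <<'E'
from h import *
s=r.snapshot("scene")
st=r.state();print(st["clock"],st["tcp_pos"],st["force"],st["grip_width"])
a=cv2.resize(s["img"][90:250,200:380],None,fx=4,fy=3.7,interpolation=cv2.INTER_CUBIC)
cv2.imwrite("pics/z5.png",np.minimum(a.astype(int)*2,255).astype(np.uint8))
E
```

```text
22.65 [ 0.42272078  0.08525135 -0.00374659] [-0.58625155 -0.42399099  0.81874567] 0.08781696383850478
```

View pics/z5.png

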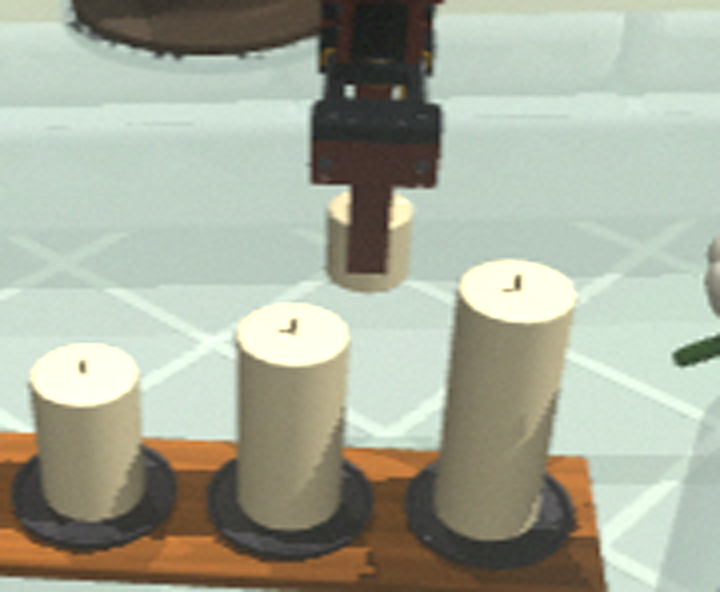

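The reported TCP height is about 36 mm lower than the real fingertips: it now reads −4 mm with no contact. The fingers straddle the short candle, so I lower a little more and grip.

>>> {"name": "jog_arm", "arguments": {"deltas": [{"gripper":1,"linear":[0,0,-0.5],"twist":0},{"gripper":1,"linear":[0,0,-0.9],"twist":0},{"gripper":1,"linear":[0,0,-0.9],"twist":0},{"gripper":0,"linear":[0,0,-0.9],"twist":0},{"gripper":0,"linear":[0,0,-0.9],"twist":0},{"gripper":0,"linear":[0,0,-0.9],"twist":0},{"gripper":0,"linear":[0,0,-0.9],"twist":0},{"gripper":0,"linear":[0,0,-0.9],"twist":0},{"gripper":0,"linear":[0,0,-0.9],"twist":0},{"gripper":0,"linear":[0,0,-0.9],"twist":0}], "force": 20}}

```text
clock: 23.65
tcp_pos: [0.4226, 0.0852, -0.013]
tcp_rot: [3.141, -0.0, 1.462]
force: [0.6, -0.2, 2.3]
grip_width: 0.0496
finger_force: 20.0
```

>>> {"name": "jog_arm", "arguments": {"deltas": [{"gripper":0,"linear":[0,0,3],"twist":0},{"gripper":0,"linear":[0,0,6],"twist":0},{"gripper":0,"linear":[0,-2,6],"twist":0},{"gripper":0,"linear":[0.5,-6,6],"twist":0},{"gripper":0,"linear":[1,-10,6],"twist":0},{"gripper":0,"linear":[2,-14,6],"twist":0},{"gripper":0,"linear":[3,-18,6],"twist":0},{"gripper":0,"linear":[5,-21.5,6],"twist":0},{"gripper":0,"linear":[8,-24,6],"twist":0},{"gripper":0,"linear":[11.5,-24.7,6],"twist":0},{"gripper":0,"linear":[15,-24.7,6],"twist":0},{"gripper":0,"linear":[18,-24.7,6],"twist":0},{"gripper":0,"linear":[20,-24.7,6],"twist":0},{"gripper":0,"linear":[20.6,-24.7,6],"twist":0},{"gripper":0,"linear":[20.6,-24.7,6],"twist":0},{"gripper":0,"linear":[20.6,-24.7,4.5],"twist":0},{"gripper":0,"linear":[20.6,-24.7,3.5],"twist":0},{"gripper":0,"linear":[20.6,-24.7,3.5],"twist":0}]}}

```text
clock: 25.45
tcp_pos: [0.626, -0.162, 0.0196]
tcp_rot: [-3.137, -0.0, 1.462]
force: [0.3, -0.0, -1.2]
grip_width: 0.0499
finger_force: 20.0
```

```bash
python3 - <<'E'
from h import *
S=[r.snapshot(n) for n in("top","scene")]
st=r.state();print(st["tcp_pos"],st["grip_width"],st["finger_force"],st["force"])
cv2.imwrite("pics/s6.png",S[1]["img"])
for d in r.trace(S[1],"candle_50"):
    c=np.argwhere(d["pixels"]); print(round(d["p"],2),c.min(0),c.max(0))
print(cyl(S[1],.629,-.162,.035,.05,.025)[2:])
E
```

```text
[ 0.62764308 -0.16198275  0.02141687] 0.04965309153606104 19.999809177825227 [ 0.12481991 -0.43885658 -0.70624951]
0.96 [172 260] [232 287]
0.96 [185 164] [220 187]
0.95 [183 208] [230 236]
0.91 [160 308] [235 343]
(array([156.53769, 185.2734 ], dtype=float32), array([187.13977, 222.52179], dtype=float32))
```

View pics/s6.png

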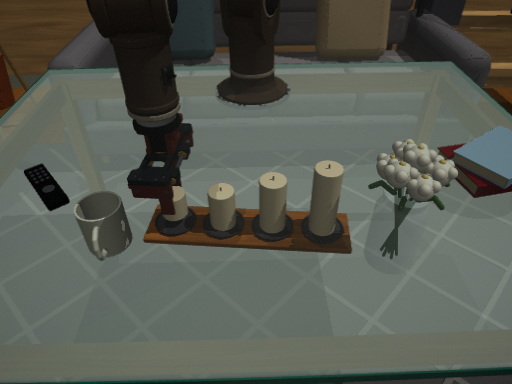

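>>> {"name": "jog_arm", "arguments": {"deltas": [{"gripper":0,"linear":[0.1,0,-1],"twist":0},{"gripper":0,"linear":[0.1,0,-1.7],"twist":0},{"gripper":0,"linear":[0.1,0,-2.0],"twist":0},{"gripper":0,"linear":[0.1,0,-2.0],"twist":0},{"gripper":0,"linear":[0.1,0,-2.0],"twist":0},{"gripper":0.7,"linear":[0.1,0,-2.0],"twist":0},{"gripper":1,"linear":[0.1,0,-2.0],"twist":0},{"gripper":1,"linear":[0.1,0,-2.0],"twist":0},{"gripper":1,"linear":[0.1,0,-2.0],"twist":0},{"gripper":1,"linear":[0.1,0,-2.0],"twist":0},{"gripper":1,"linear":[0.1,0,0],"twist":0},{"gripper":1,"linear":[0.1,0,4],"twist":0},{"gripper":1,"linear":[0.1,0,9],"twist":0},{"gripper":1,"linear":[0.1,0,14],"twist":0},{"gripper":1,"linear":[-5,0,16],"twist":0},{"gripper":1,"linear":[-10,0,16],"twist":0},{"gripper":1,"linear":[-15,0,16],"twist":0},{"gripper":1,"linear":[-18,0,16],"twist":0},{"gripper":1,"linear":[-18,0,16],"twist":0}]}}

```text
clock: 27.5
tcp_pos: [0.4443, -0.1626, 0.1822]
tcp_rot: [-3.14, 0.002, 1.46]
force: [0.6, 0.1, -0.2]
grip_width: 0.0877
finger_force: 0.0
```

```bash
python3 - <<'E'
from h import *
S=[r.snapshot(n) for n in("top","scene")]
cv2.imwrite("pics/s7.png",S[1]["img"])
for l,h,g in(("candle_140",.14,(.6596,.1202)),("candle_110",.11,(.6492,.0263)),("candle_80",.08,(.6395,-.0679)),("candle_50",.05,(.629,-.162))):
    for s in S:
        m=masks(s,l,g,.015+h/2)
        if m is None: print(l,"none");continue
        x,f=fit([(s,m)],.015,h,.025,g); print(l,x.round(4),(x-g).round(4),np.argwhere(m).min(0),np.argwhere(m).max(0),[v.round() for v in cyl(s,*g,.015,h,.025)[2:]])
E
```

```text
candle_140 [0.6606 0.1179] [ 0.001  -0.0023] [143 208] [174 230] [array([207., 142.], dtype=float32), array([230., 175.], dtype=float32)]
candle_140 [0.6561 0.1195] [-0.0035 -0.0007] [160 308] [235 343] [array([308., 160.], dtype=float32), array([344., 238.], dtype=float32)]
candle_110 [0.6497 0.0239] [ 0.0005 -0.0024] [150 246] [178 265] [array([245., 149.], dtype=float32), array([265., 179.], dtype=float32)]
candle_110 [0.6453 0.0279] [-0.0039  0.0016] [172 259] [232 287] [array([259., 172.], dtype=float32), array([287., 235.], dtype=float32)]
candle_80 [ 0.6406 -0.0697] [ 0.0011 -0.0018] [157 281] [180 300] [array([280., 156.], dtype=float32), array([301., 182.], dtype=float32)]
candle_80 [ 0.6368 -0.0669] [-0.0027  0.001 ] [184 209] [231 236] [array([207., 183.], dtype=float32), array([236., 233.], dtype=float32)]
candle_50 [ 0.6308 -0.16  ] [0.0018 0.002 ] [163 313] [184 333] [array([314., 163.], dtype=float32), array([335., 186.], dtype=float32)]
candle_50 [ 0.628  -0.1595] [-0.001   0.0025] [195 161] [228 189] [array([158., 193.], dtype=float32), array([188., 230.], dtype=float32)]
```

View pics/s7.png

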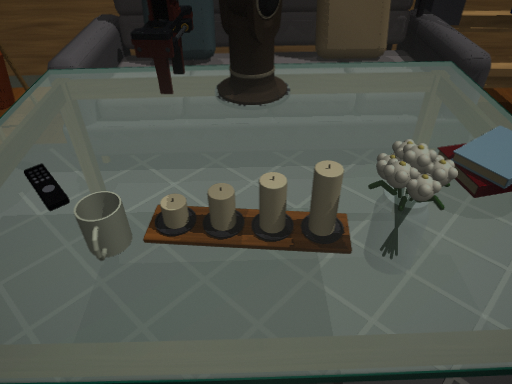

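The picture shows all four candles upright on their plates, from the shortest at column 174 by the mug to the tallest at column 325 by the vase. Each fits within about 4 mm of its plate centre, and the gripper is clear.

```bash
python3 -c "
from plant import r
print(r.job_done())"
```

```text
the job is handed in; nothing more can be done
None
```

The four candles stand upright on the tray's plates in order of height, tallest by the vase and shortest by the mug, each within about 4 mm of its plate centre by the camera, and the job is handed in (no verdict was returned).

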